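# Snug down the filter holder lid in cross passes

## Task

Two opposite wing nuts on the steel filter holder's lid are already home, their wings pointing at the lid's centre; the other two, facing each other across the lid, are still loose. With the slotted wrench only, turn one loose nut clockwise about half of its way, then cross over and turn the opposite one home, and go back to bring the first home as well, so that the wings of all four point at the centre. Then stand the wrench upright on the bench again, slot down.

Things in the scene. Friction and masses are not known exactly. Their poses are not given: they have to be found in the camera images.
- holder: Fixed round steel filter holder, 190 mm wide, lid top at 80 mm; origin: centre of underside. Wing nuts on the lid 70 mm from centre: loose nut_a on its +x axis, nut_b on -x, those already home on +y and -y. Nut: hub 20 mm wide, 12 high; above it two wings in line, 50 mm tip to tip, 6 thick, tops 110 mm above the bench. At home that line points at the lid's centre, where a port rises 34 mm, 38 wide.
- wrench: Loose 0.3 kg wrench, stands upright; origin: centre of underside. Foot 54 (x) by 44 mm; slot under it along x, 16 wide, 16 deep, takes a nut's wings with 10 deg play each way. Grip bar along x: 76 long, 18 thick, 72 to 94 mm above origin; stem 16. Seated on a nut, origin is 94 mm above the bench; 98 drives, over 112 is clear. The like tool with a round foot and no slot is a bystander.
- nut_a (a joint): Turn in rad of the loose wing nut on the holder's +x axis, growing clockwise from above. Its wings' line lies (1.047 - reading) counterclockwise from the holder's x axis. Loose: near 0 (within 0.12); home: 1.047; stop: 1.2. Turns against a steady friction of 0.06 N m and stays where it is left.
- nut_b (a joint): The same for the loose nut on the holder's -x axis: the wings' line lies (1.047 - reading) counterclockwise from the holder's x axis; near 0 loose, 1.047 home, stop at 1.2; same friction.
Things that resemble listed ones, but are neither listed nor needed, are in the scene too. Leave any orange look-alike of the wrench alone.

How it is judged:
By the outcome, as a careful person would: the job done as asked, in the order asked, and still so for the second after the job is handed in, with the robot touching nothing.
It also fails if it takes over 72 s, if anything falls off the work surface, if the arm or the gripper's body presses on something with over 40 N, if the wrist force passes 120 N, or if a joint passes its speed limit or range.

## Robot

A 7-joint arm with a two-finger parallel gripper is mounted at the origin on the work surface. World frame = base frame: x ahead of the robot, y to its left, z up, the work surface at z = 0. Lengths are in m, angles in rad, forces in N, time in s.
With the tool pointing down it reaches from about 0.425 to 0.925 m from the base axis. Payload 6.8 kg.
Tool frame: the origin (TCP) lies on the mounting face of the last link; the fingertips stand 173 mm ahead of it and the grasp point (between the pads) lies 155 mm ahead of it; z points along the fingers, y is the line along which they close (so a half turn about z gives the same grasp; the last joint's range is limited). The gripper opens to 85 mm and grips with 20 to 120 N. Pads are 22 mm wide; open, the fingers measure 114 mm over their backs; the gripper's body (76 mm by 85 mm) begins 54 mm behind the grasp point. The pads swing forward as they close: fully open they stand 13 mm farther back than shut.
Start: joints at [-1.373, 0.477, 0.022, 1.555, -0.011, 1.109, -0.083], TCP at [0.203, 0.644, 0.405] pointing down, gripper open.
Joint ranges: [-2.96, 2.96], [-0.34, 2.1], [-1.41, 1.46], [0.24, 2.44], [-1.37, 4.51], [0.17, 1.92], [-2.96, 2.96]. Speed limits (rad/s): [2.39, 2.39, 3.14, 3.14, 3.14, 3.14, 3.14].

## Interface

Orientations are given as a unit quaternion [w, x, y, z].
In Python, from station import bot gives the robot as it stands. The module is installed in compiled form; this text tells all that it offers.
- The arm moves only by the shell command python3 -m pendant 'ROWS' [FORCE]. ROWS is JSON, a list of rows, each a list of 5 numbers: the finger opening in m, from 0 to 0.0854, then the shift along the tool's x, y, z in m, then the turn about the tool's z in degrees. In form: [[jaw, x, y, z, yaw], ...]. A call has 1 to 12 rows; each row shifts and turns the commanded pose from where the row before left it, along the tool's axes as they then stand; what a row does not reach is not made up. A row lasts 1/12 s, in which the tool goes at most 41.7 mm and 7.16 degrees, less where a joint would pass 70% of its speed; a pose out of reach is approached as far as the arm can. A call with a gripper value outside its range is refused whole. The fingers move at their own pace and stop on an object; FORCE is the grip in N (left out, the last holds). Time passes only in rows, so rows that do not move let the fingers close. It gives the time, the measured TCP pose, the force, the opening and the grip force at its end, in the units of the state.
- bot.get_obs(): the state, without advancing time (a new reading comes with each control period).
- bot.read_camera(name): name is "scene" or "top" or "wrist"; returns (picture, depth): 384x512x3 uint8, blue, green, red; 384x512 float32, m along the optical axis (not along the pixel's ray), 0 where there is no reading.
- bot.camera_model(name): a dict with "intrinsics" (3x3 intrinsics, pixels), "R" (3x3) and "t" (3): a world point X has camera coordinates R X + t. Camera axes: x right, y down, z forward; pixel columns grow to the right and rows downward; lengths in m; the calibration is good to about 2 mm. The wrist camera is an equidistant fisheye: a pixel r from the principal point sees the ray r / f radians off the axis. A picture is of the moment at which its call begins: read the wrist's pose just before it. camera_model takes no time and is no camera call; for the wrist camera it gives the pose at the moment of the call.
- bot.hand_in(): hands the job in; it is judged then, once.
Trained networks look in the newest picture that a camera, given by its name, has taken for a name from the list of things; names that differ only in an ending like _2 or _b are one class to them, and where a whole thing is asked for, a point or a joint stands for the part that bears it (a point fixed in the world has none). Each returns a list of dicts, best first, with "score" (0 to 1); they miss things now and then, are a little off and sometimes report something else, mostly with a low value. They report only what shows in the picture. A call takes as long as a camera call. They do not tell look-alikes from the thing itself.
- bot.boxes_of(name, camera): "at" ([column, row] in pixels, amid what is visible of it).
- bot.trace(name, camera): "mask" (384x512 bool, what is visible of it) and "at" ([column, row] in pixels, amid what is visible of it).
- bot.pinpoint(name, camera): "at" ([column, row] in pixels: a listed point, or the origin of a listed thing).
The state is a dict: "t": time; "q": joint angles; "joint_vel": joint speeds; "joint_torque": joint torques, N m; "eef_pos": TCP position; "tool_rot": TCP orientation; "contact_force": force on the tool from outside, world axes, zero at the start; "torque": the same for the moment, N m; "gripper_width": opening from 0.0 (shut) to 1.0 (fully open); "grasp_force": force on a finger pad.
Only numpy, scipy, OpenCV 4.12 (cv2) and the standard library are available. Lean on these libraries where they do the work, as an engineer would, in place of code of your own. Each camera call takes 0.05 s, during which the arm holds its last target. There are 200 camera calls.

## Working session

There is one attempt and no reset: what is moved stays moved. The work goes in short steps, Python scripts to look and compute and a shell command to move; the robot and the scene stay as the last step left them, time stands still between calls to the robot, and variables do not carry over. Pictures are saved under pics/ and viewed, at most 10 in all, crops included, and the job is handed in when it is done.

```bash
mkdir -p pics; cat > h.py <<'E'
import numpy as np, cv2
from station import bot
def cloud(cam):
    m=bot.camera_model(cam); im,d=bot.read_camera(cam); K=np.array(m["intrinsics"]);R=np.array(m["R"]);t=np.array(m["t"])
    v,u=np.mgrid[:384,:512]; x=(u-K[0,2])/K[0,0]; y=(v-K[1,2])/K[1,1]
    if cam=="wrist":
        r=np.hypot(x,y)+1e-9; s=np.tan(r)/r; x=x*s;y=y*s
    P=np.stack([x*d,y*d,d],-1); W=(P-t)@R
    W[d<=0]=np.nan
    return im,d,W
E
python3 - <<'E'
from h import *
o=bot.get_obs(); print({k:np.round(o[k],3) for k in ('t','eef_pos','tool_rot','gripper_width')})
for c in ('top','scene'):
    im,d,W=cloud(c); cv2.imwrite(f'pics/{c}1.png',im); np.savez(f'{c}.npz',im=im,W=W)
    for n in ('holder','wrench','nut_a'):
        for r in bot.trace(n,c):
            m=r['mask']; print(c,n,round(r['score'],2),np.round(r['at']),m.sum(),np.round(np.nanmedian(W[m],0),3),np.round(np.nanmax(W[m][:,2]),3))
E
```

```text
{'t': np.float64(0.0), 'eef_pos': array([0.203, 0.643, 0.404]), 'tool_rot': array([-0.   ,  0.152,  0.988, -0.001]), 'gripper_width': np.float64(1.0)}
top holder 0.58 [278. 184.] 6525 [0.547 0.015 0.081] 0.119
top wrench 0.86 [113. 206.] 825 [0.505 0.37  0.048] 0.098
top wrench 0.74 [160. 196.] 687 [0.521 0.256 0.083] 0.098
top nut_a 0.65 [248. 167.] 111 [0.586 0.073 0.103] 0.112
top nut_a 0.43 [307. 204.] 117 [ 0.51  -0.042  0.1  ] 0.112
scene holder 0.65 [240. 197.] 6462 [0.57  0.023 0.079] 0.116
scene wrench 0.96 [356. 210.] 748 [0.533 0.263 0.025] 0.097
scene wrench 0.63 [406. 214.] 891 [0.515 0.374 0.025] 0.096
scene nut_a 0.53 [216. 166.] 172 [ 0.513 -0.041  0.1  ] 0.111
scene nut_a 0.44 [259. 206.] 236 [0.591 0.075 0.096] 0.111
```

```bash
python3 - <<'E'
import cv2,numpy as np
a=cv2.imread('pics/top1.png')[120:270,70:350]; a=cv2.resize(a,(800,429),interpolation=cv2.INTER_CUBIC); cv2.imwrite('pics/top1c.png',a)
a=cv2.imread('pics/scene1.png')[130:280,150:450]; a=cv2.resize(a,(800,400),interpolation=cv2.INTER_CUBIC); cv2.imwrite('pics/scene1c.png',a)
W=np.load('top.npz')['W'];W2=np.load('scene.npz')['W']
for nm,X in (('top',W),('scene',W2)):
  P=X[np.isfinite(X).all(-1)]
  # wing tops
  def fit(c,r,z0,z1,l):
    m=(np.hypot(P[:,0]-c[0],P[:,1]-c[1])<r)&(P[:,2]>z0)&(P[:,2]<z1);Q=P[m][:,:2]
    if len(Q)<5: print(nm,l,'few');return
    (cx,cy),(w,h),an=cv2.minAreaRect(Q.astype(np.float32)*1000)
    mu=Q.mean(0);U,S,V=np.linalg.svd(Q-mu);print(nm,l,len(Q),'mean',np.round(mu,4),'rect',np.round([cx,cy,w,h],1),'ang',round(np.degrees(np.arctan2(V[0,1],V[0,0]))%180,1),'z',np.round(np.median(P[m][:,2]),4))
  for l,c in (('n1',(.587,.073)),('n2',(.512,-.042)),('n3',(.607,-.022)),('n4',(.492,.053))): fit(c,.035,.103,.115,l)
  fit((.5485,.0155),.03,.11,.118,'port')
  fit((.505,.37),.06,.085,.105,'wr1'); fit((.525,.256),.06,.085,.105,'wr2')
  fit((.505,.37),.06,.01,.035,'foot1'); fit((.525,.256),.06,.01,.035,'foot2')
  m=(np.hypot(P[:,0]-.5485,P[:,1]-.0155)<.12)&(P[:,2]>.074)&(P[:,2]<.086)
  print(nm,'lid',cv2.minEnclosingCircle(P[m][:,:2].astype(np.float32)))
E
```

```text
top n1 67 mean [0.5864 0.0739] rect [586.6  73.6   6.4  49. ] ang 116.6 z 0.1095
top n2 66 mean [ 0.5095 -0.0429] rect [509.5 -43.    6.4  48.9] ang 114.0 z 0.1095
top n3 65 mean [ 0.6054 -0.0227] rect [606.  -23.1   6.6  48.9] ang 146.2 z 0.1099
top n4 65 mean [0.4898 0.0539] rect [489.8  54.2   7.1  48.1] ang 146.0 z 0.1099
top port 280 mean [0.5479 0.0156] rect [548.6  15.7  35.6  35.7] ang 99.9 z 0.1146
top wr1 345 mean [0.5081 0.3739] rect [508.4 375.9  18.9  75.3] ang 133.0 z 0.0937
top wr2 344 mean [0.5235 0.2618] rect [523.3 263.1  18.5  75.8] ang 150.0 z 0.0939
top foot1 330 mean [0.504  0.3671] rect [508.3 375.8  46.1  54. ] ang 146.8 z 0.024
top foot2 283 mean [0.5183 0.2531] rect [518.6 255.1  25.7  54.2] ang 150.8 z 0.024
top lid ((0.5476652383804321, 0.015436569228768349), 0.09487784653902054)
scene n1 72 mean [0.5878 0.0748] rect [587.1  74.7   7.   48.7] ang 117.0 z 0.1081
scene n2 66 mean [ 0.5111 -0.0423] rect [510.5 -41.7   7.3  48.5] ang 115.2 z 0.1075
scene n3 75 mean [ 0.6079 -0.0224] rect [606.9 -23.    7.   48.6] ang 146.3 z 0.1081
scene n4 56 mean [0.4906 0.0548] rect [490.2  54.9   6.2  47.7] ang 146.2 z 0.1075
scene port 229 mean [0.5495 0.016 ] rect [549.   15.9  36.2  34.4] ang 9.1 z 0.113
scene wr1 306 mean [0.5116 0.3744] rect [508.9 375.8  18.5  74.9] ang 133.1 z 0.0929
scene wr2 295 mean [0.5272 0.2625] rect [524.3 263.4  18.1  75.1] ang 149.6 z 0.093
scene foot1 395 mean [0.5174 0.3736] rect [508.4 376.2  44.4  55.8] ang 101.5 z 0.023
scene foot2 356 mean [0.5333 0.2631] rect [523.8 263.7  44.1  55.4] ang 119.0 z 0.023
scene lid ((0.5479076504707336, 0.01580953039228916), 0.0957123264670372)
```

View pics/top1c.png

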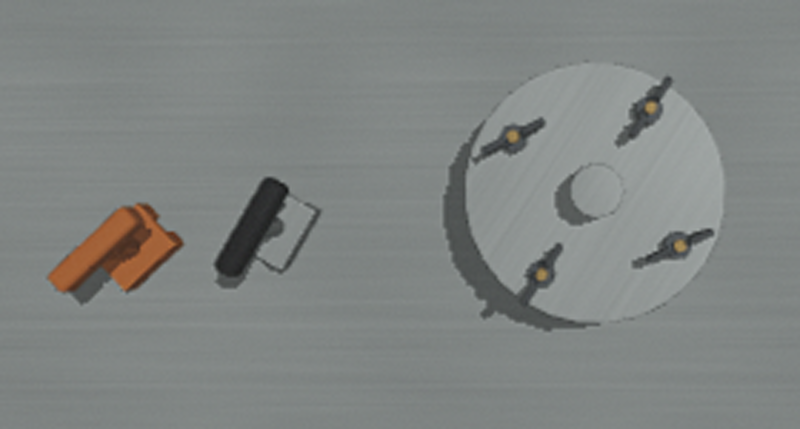

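View pics/scene1c.png

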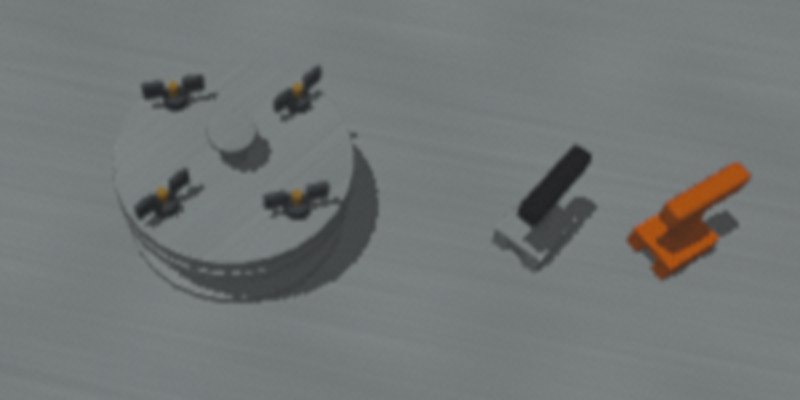

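The black wrench (crop about 250,225) has a square foot and its bar lies at 150°. The orange one (115,245) is the look-alike. The nuts at crop (650,105) and (540,275) point at the centre? By the depth fits, n3 and n4 at 146° are home. n1 (0.587, 0.074) at 116.8° and n2 (0.510, -0.042) at 114.5° are loose, and home for them is 56.4°.

```bash
cat > plan.py <<'E'
import sys
from h import *
def plan(x,y,z,a):
    o=bot.get_obs(); w,i,j,k=o['tool_rot']; from scipy.spatial.transform import Rotation as Ro
    R=Ro.from_quat([i,j,k,w]).as_matrix(); p=np.array(o['eef_pos'])
    a0=np.degrees(np.arctan2(R[1,0],R[0,0])); yaw=(a0-a+90)%180-90
    b=np.radians(a0-yaw); d=np.array([x,y,z])-p
    print('t',round(o['t'],2),'pos',np.round(p,4),'a0',round(a0,2),'tilt',np.round(R[:2,2],4),'F',np.round(o['contact_force'],1),'T',np.round(o['torque'],2),'w',round(o['gripper_width']*85.4,1),'gf',round(o['grasp_force'],1))
    print('yaw',round(yaw,2),'shift after yaw mm',np.round(1000*np.array([d[0]*np.cos(b)+d[1]*np.sin(b),d[0]*np.sin(b)-d[1]*np.cos(b),-d[2]]),1))
if __name__=='__main__': plan(*map(float,sys.argv[1:5]))
E
python3 -m pendant '[[0.0854,0,0,0,6.2],[0.0854,0,0,0,6.2],[0.0854,-0.033,-0.012,0,0],[0.0854,-0.033,-0.012,0,0],[0.0854,-0.033,-0.012,0,0],[0.0854,-0.033,-0.012,0,0],[0.0854,-0.033,-0.012,0.005,0],[0.0854,-0.033,-0.012,0.01,0],[0.0854,-0.033,-0.012,0.01,0],[0.0854,-0.033,-0.012,0.01,0],[0.0854,-0.033,-0.012,0.01,0],[0.0854,-0.033,-0.012,0.01,0]]' 60
python3 plan.py .5238 .2632 .32 150
```

```text
t: 1.4
eef_pos: [0.4302, 0.3737, 0.3496]
tool_rot: [0.0, 0.258, 0.966, 0.0]
contact_force: [0.5, 0.5, 0.5]
gripper_width: 0.998
grasp_force: 0.0
t 1.4 pos [0.4302 0.3737 0.3496] a0 150.09 tilt [0.0005 0.0006] F [0.5 0.5 0.5] T [ 0.02 -0.01 -0.01] w 85.2 gf 0.0
yaw 0.09 shift after yaw mm [-136.3  -48.9   29.6]
```

```bash
python3 -m pendant '[[0.0854,-0.03,-0.011,0.01,0],[0.0854,-0.03,-0.011,0.01,0],[0.0854,-0.03,-0.011,0.01,0],[0.0854,-0.02,-0.008,0,0],[0.06,-0.01,-0.003,0,0],[0.06,0,0,0,0],[0.06,0,0,0,0]]' >/dev/null
python3 plan.py .5238 .2632 .238 150
python3 - <<'E'
from h import *
im,d,W=cloud('wrist'); cv2.imwrite('pics/w1.png',im)
P=W[np.isfinite(W).all(-1)]
m=(np.hypot(P[:,0]-.5238,P[:,1]-.2632)<.06)&(P[:,2]>.08)&(P[:,2]<.105);Q=P[m]
print(len(Q),cv2.minAreaRect(Q[:,:2].astype(np.float32)*1000),np.median(Q[:,2]))
E
```

```text
t 1.98 pos [0.5112 0.2779 0.32  ] a0 150.08 tilt [0.0001 0.0011] F [-0.7  0.7 -0.5] T [ 0.03 -0.03 -0.02] w 60.2 gf 0.0
yaw 0.08 shift after yaw mm [-18.3  -6.5  82. ]
2276 ((523.8822021484375, 265.7286071777344), (18.160266876220703, 74.5020751953125), 59.886695861816406) 0.09324765237582654
```

```bash
python3 -m pendant '[[0.06,-0.01,-0.003,0.0,0],[0.06,-0.008,-0.003,0.01,0],[0.06,0,0,0.02,0],[0.06,0,0,0.02,0],[0.06,0,0,0.02,0],[0.06,0,0,0.012,0],[0.06,0,0,0,0],[0.0,0,0,0,0],[0.0,0,0,0,0],[0.0,0,0,0,0],[0.0,0,0,0,0],[0,0,0,0,0]]' 60
python3 plan.py .5238 .264 .238 150
```

```text
t: 3.03
eef_pos: [0.5246, 0.2634, 0.239]
tool_rot: [0.001, 0.258, 0.966, 0.001]
contact_force: [0.3, 0.9, 4.4]
gripper_width: 0.2
grasp_force: 59.6
t 3.03 pos [0.5246 0.2634 0.239 ] a0 150.09 tilt [0.0024 0.0017] F [0.3 0.9 4.4] T [ 0.02 -0.05 -0.02] w 17.1 gf 59.6
yaw 0.09 shift after yaw mm [1.1 0.1 1. ]
```

```bash
python3 -m pendant '[[0,0,0,-0.015,0],[0,0,0,-0.03,0],[0,0,0,-0.03,5],[0,0,0,-0.03,6],[0,0,0,-0.03,6],[0,0,0,-0.005,6],[0,0,0,0,6],[0,0,0,0,4.3],[0,-0.02,-0.003,0,0],[0,-0.03,-0.0045,0,0],[0,-0.03,-0.0045,0,0],[0,-0.03,-0.0045,0,0]]' >/dev/null
python3 -m pendant '[[0,-0.03,-0.0045,0,0],[0,-0.03,-0.0045,0,0],[0,-0.02,-0.003,0,0],[0,-0.007,-0.001,0,0],[0,0,0,0,0],[0,0,0,0,0],[0,0,0,0,0]]'
python3 plan.py .587 .0742 .379 116.8
python3 - <<'E'
from h import *
for c in ('top','scene'):
    im,d,W=cloud(c); cv2.imwrite(f'pics/{c}2.png',im)
    P=W[np.isfinite(W).all(-1)]
    m=(np.hypot(P[:,0]-.587,P[:,1]-.0742)<.07)&(P[:,2]>.14)&(P[:,2]<.168);Q=P[m]
    print(len(Q),Q.mean(0) if len(Q) else 0,cv2.minAreaRect(Q[:,:2].astype(np.float32)*1000))
im=cv2.imread('pics/scene2.png')[60:260,130:400]; cv2.imwrite('pics/scene2c.png',cv2.resize(im,(800,592),interpolation=cv2.INTER_CUBIC))
E
```

```text
t: 4.62
eef_pos: [0.5859, 0.0757, 0.3773]
tool_rot: [-0.001, 0.523, 0.852, 0.0]
contact_force: [0.5, 0.6, -4.4]
gripper_width: 0.199
grasp_force: 59.4
t 4.62 pos [0.5859 0.0757 0.3773] a0 116.92 tilt [-0.0012  0.001 ] F [ 0.5  0.6 -4.4] T [0.05 0.01 0.01] w 17.0 gf 59.4
yaw 0.12 shift after yaw mm [-1.8  0.3 -1.7]
0 0 ((0.0, 0.0), (0.0, 0.0), 0.0)
679 [0.59301908 0.07810032 0.1584452 ] ((585.1199951171875, 76.58150482177734), (45.67515563964844, 53.96974182128906), 26.891237258911133)
```

View pics/scene2c.png

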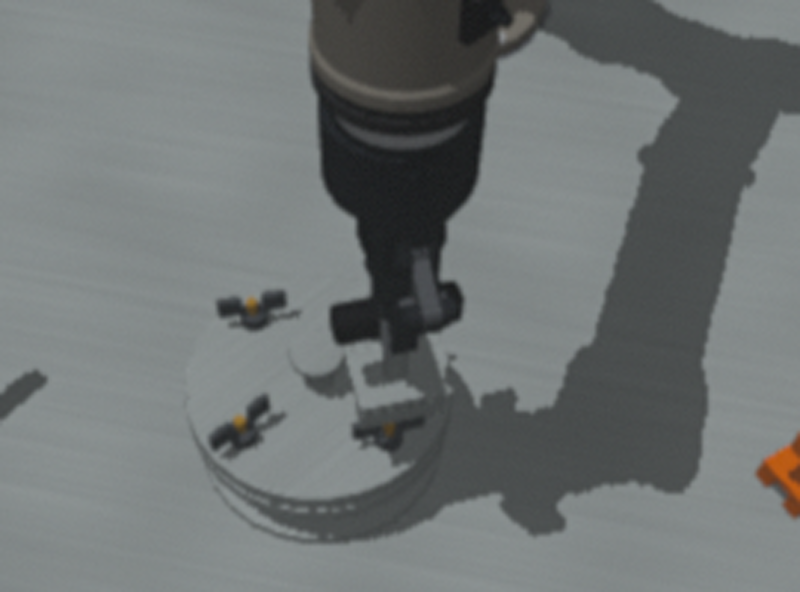

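The wrench hangs over the loose nut (crop 390,430) and is aligned with its wings, so I lower it.

```bash
python3 -m pendant '[[0,-0.002,0,0,0],[0,0,0,0.01,0],[0,0,0,0.01,0],[0,0,0,0.008,0],[0,0,0,0.006,0],[0,0,0,0.005,0],[0,0,0,0.0035,0],[0,0,0,0,0],[0,0,0,0,0]]' >/dev/null
python3 plan.py .587 .0742 .334 116.8
```

```text
t 5.47 pos [0.5874 0.0719 0.3351] a0 116.77 tilt [-0.0001 -0.0001] F [ 0.4 -0.3 -3.9] T [ 0.02  0.01 -0.01] w 17.2 gf 59.2
yaw -0.03 shift after yaw mm [2.3 0.7 1.1]
```

```bash
python3 -m pendant '[[0,0.001,0,0,3],[0,0,0,0,5],[0,0,0,0,5],[0,0,0,0,5],[0,0,0,0,5],[0,0,0,0,5],[0,0,0,0,5],[0,0,0,0,4],[0,0,0,0,3],[0,0,0,0,0],[0,0,0,0,0]]' >/dev/null
python3 plan.py .587 .0742 .334 76.5
```

```text
t 6.38 pos [0.587  0.073  0.3356] a0 76.88 tilt [0.0007 0.0003] F [-0.8  0.5 -3.4] T [ 0.08  0.03 -0.  ] w 16.9 gf 59.3
yaw 0.38 shift after yaw mm [ 1.1 -0.3  1.6]
```

```bash
python3 -m pendant '[[0,0,0,0,-4],[0,0,0,0,-2],[0,0,0,-0.008,0],[0,0,0,-0.016,0],[0,0,0,-0.02,0],[0,0,0,0,-6],[0,0,0,0,-6],[0,0,0,0,-6],[0,0,0,0,-6],[0,0,0,0,-6],[0,0,0,0,-1.6],[0,-0.012,-0.02,0,0]]' >/dev/null
python3 -m pendant '[[0,-0.02,-0.032,0,0],[0,-0.02,-0.032,0,0],[0,-0.015,-0.024,0,0],[0,-0.006,-0.0095,0,0],[0,0,0,0,0],[0,0,0,0,0],[0,0,0,0,0]]' >/dev/null
python3 plan.py .5103 -.0424 .379 114.5
cat > look.py <<'E'
from h import *
for c in ('top','scene'):
    im,d,W=cloud(c); P=W[np.isfinite(W).all(-1)]
    for l,q in (('n1',(.587,.0742)),('n2',(.5103,-.0424)),('n3',(.6062,-.023)),('n4',(.490,.0545))):
        m=(np.hypot(P[:,0]-q[0],P[:,1]-q[1])<.028)&(P[:,2]>.103)&(P[:,2]<.1125);Q=P[m]
        if len(Q)<20: print(c,l,len(Q)); continue
        V=np.linalg.svd(Q[:,:2]-Q[:,:2].mean(0))[2]; r=cv2.minAreaRect(Q[:,:2].astype(np.float32)*1000)
        print(c,l,len(Q),np.round(Q.mean(0),4),'pca',round(np.degrees(np.arctan2(V[0,1],V[0,0]))%180,1),np.round(r[0]+r[1],1),round(r[2],1))
    m=(P[:,2]>.14)&(P[:,2]<.168)&(np.hypot(P[:,0]-.5485,P[:,1]-.0157)<.14); 
    if m.sum()>50: print(c,'foot',m.sum(),cv2.minAreaRect(P[m][:,:2].astype(np.float32)*1000))
E
python3 look.py
```

```text
t 7.97 pos [ 0.5108 -0.041   0.3798] a0 114.46 tilt [0.0016 0.0007] F [-0.1 -0.  -4.5] T [ 0.   -0.03  0.01] w 17.0 gf 59.6
yaw -0.04 shift after yaw mm [-1.  -1.1  0.8]
top n1 69 [0.5862 0.0717 0.1088] pca 88.6 [586.1  73.2  47.9   6.3] 88.9
top n2 0
top n3 63 [ 0.6055 -0.0227  0.1088] pca 146.2 [605.8 -23.    6.6  48.6] 57.5
top n4 63 [0.4898 0.054  0.1089] pca 146.3 [489.8  54.2   7.2  48.3] 58.0
top foot 86 ((504.3797607421875, -16.959575653076172), (19.83081817626953, 49.393821716308594), 87.47640228271484)
scene n1 75 [0.5879 0.0747 0.1073] pca 88.5 [587.3  74.4  48.7   6.9] 89.6
scene n2 62 [ 0.5108 -0.0417  0.1069] pca 115.0 [510.3 -42.    6.2  49. ] 24.8
scene n3 68 [ 0.6081 -0.0226  0.1076] pca 146.5 [607.4 -22.9   6.5  48.9] 56.0
scene n4 57 [0.4919 0.0542 0.1068] pca 147.3 [490.5  54.6   6.5  48.6] 57.9
scene foot 592 ((510.8674011230469, -39.848785400390625), (46.48064422607422, 54.10161590576172), 23.942136764526367)
```

```bash
python3 -m pendant '[[0,-0.001,-0.001,0,0],[0,0,0,0.01,0],[0,0,0,0.01,0],[0,0,0,0.009,0],[0,0,0,0.006,0],[0,0,0,0.005,0],[0,0,0,0.004,0],[0,0,0,0,0],[0,0,0,0,0]]' >/dev/null
python3 plan.py .5103 -.0424 .335 44.6
python3 -m pendant '[[0,0,0,0,5],[0,0,0,0,6],[0,0,0,0,6],[0,0,0,0,6],[0,0,0,0,6],[0,0,0,0,6],[0,0,0,0,6],[0,0,0,0,6],[0,0,0,0,6],[0,0,0,0,6],[0,0,0,0,0],[0,0,0,0,0]]' >/dev/null
python3 plan.py .5103 -.0424 .335 44.6
```

```text
t 8.82 pos [ 0.5096 -0.0435  0.3351] a0 114.37 tilt [-0.0002 -0.0001] F [ 0.3 -0.4 -3.6] T [-0.01 -0.05 -0.03] w 17.0 gf 59.4
yaw 69.77 shift after yaw mm [ 1.3 -0.3  0.1]
t 9.82 pos [ 0.5097 -0.0432  0.3355] a0 55.58 tilt [0.0007 0.0001] F [-0.9  0.9 -2.7] T [0.1  0.08 0.03] w 16.7 gf 59.6
yaw 10.98 shift after yaw mm [ 1.  -0.2  0.5]
```

```bash
python3 -m pendant '[[0,0,0,0,4],[0,0,0,0,4],[0,0,0,0,2.8],[0,0,0,0,0],[0,0,0,0,0],[0,0,0,0,0]]' >/dev/null; python3 plan.py .5103 -.0424 .335 44.6
python3 -m pendant '[[0,0,0,0,-4],[0,0,0,0,-2],[0,0,0,-0.008,0],[0,0,0,-0.016,0],[0,0,0,-0.02,0],[0,0,0,0,-6],[0,0,0,0,-6],[0,0,0,0,-6],[0,0,0,0,-6],[0,0,0,0,-6],[0,0,0,0,-6],[0,0,0,0,-1.8]]' >/dev/null
python3 -m pendant '[[0,0.015,0.009,0,0],[0,0.025,0.016,0,0],[0,0.03,0.019,0,0],[0,0.03,0.019,0,0],[0,0.013,0.008,0,0],[0,0.005,0.003,0,0],[0,0,0,0,0],[0,0,0,0,0],[0,0,0,0,0]]' >/dev/null
python3 plan.py .587 .0735 .379 88.6
python3 look.py
```

```text
t 10.32 pos [ 0.5095 -0.0433  0.3353] a0 44.75 tilt [0.0001 0.0005] F [-0.5  0.3 -4.3] T [0.35 0.17 0.05] w 17.1 gf 59.6
yaw 0.15 shift after yaw mm [ 1.2 -0.1  0.3]
t 12.07 pos [0.5863 0.0706 0.3793] a0 88.23 tilt [-0.0005 -0.0007] F [-0.2  0.3 -4.6] T [-0.03  0.03  0.02] w 17.0 gf 59.6
yaw -0.37 shift after yaw mm [2.9 0.7 0.3]
top n1 0
top n2 60 [ 0.5096 -0.0422  0.1094] pca 55.9 [509.7 -42.   47.8   7.2] 58.3
top n3 63 [ 0.6062 -0.0231  0.109 ] pca 145.8 [606.1 -22.8   6.1  48.7] 55.7
top n4 0
scene n1 48 [0.589  0.077  0.1061] pca 90.0 [589.   75.    5.7  47.7] 1.3
scene n2 57 [ 0.5117 -0.0415  0.1073] pca 56.6 [511.5 -41.1  49.3   7.8] 57.8
scene n3 73 [ 0.6074 -0.0221  0.1072] pca 146.6 [607.4 -22.3   6.3  48.9] 57.9
scene n4 4
scene foot 679 ((585.8349609375, 71.16302490234375), (54.33285903930664, 45.831233978271484), 89.1801528930664)
```

```bash
python3 -m pendant '[[0,0.003,0.001,0,0],[0,0,0,0.01,0],[0,0,0,0.01,0],[0,0,0,0.009,0],[0,0,0,0.006,0],[0,0,0,0.005,0],[0,0,0,0.004,0],[0,0,0,0,0],[0,0,0,0,0]]' >/dev/null
python3 plan.py .587 .0735 .335 44.7
python3 -m pendant '[[0,0,0,0,4],[0,0,0,0,6],[0,0,0,0,6],[0,0,0,0,6],[0,0,0,0,6],[0,0,0,0,6],[0,0,0,0,5],[0,0,0,0,4],[0,0,0,0,0],[0,0,0,0,0],[0,0,0,0,0]]' >/dev/null
python3 plan.py .587 .0735 .335 44.7
```

```text
t 12.92 pos [0.588  0.0753 0.3351] a0 88.37 tilt [-0.0002 -0.0002] F [-0.3 -0.3 -4.2] T [-0.03  0.01  0.04] w 17.2 gf 59.5
yaw 43.67 shift after yaw mm [-2.   0.6  0.1]
t 13.83 pos [0.5881 0.0756 0.3355] a0 45.51 tilt [0.0007 0.0005] F [ 0.  -0.1 -4.4] T [-0.07 -0.03  0.01] w 17.2 gf 59.6
yaw 0.81 shift after yaw mm [-2.2  0.7  0.5]
```

```bash
python3 -m pendant '[[0,0,0,0,0.6],[0,0,0,0,0],[0,0,0,0,0],[0,0,0,0,-4],[0,0,0,0,-2],[0,0,0,-0.008,0],[0,0,0,-0.016,0],[0,0,0,-0.02,0],[0,0,0,0,-6],[0,0,0,0,-6],[0,0,0,0,-6],[0,0,0,0,-6]]' >/dev/null
python3 -m pendant '[[0,0.015,-0.01,0,0],[0,0.025,-0.017,0,0],[0,0.03,-0.02,0,0],[0,0.03,-0.02,0,0],[0,0.03,-0.02,0,0],[0,0.015,-0.01,0,0],[0,0.005,-0.003,0,0],[0,0,0,0,0],[0,0,0,0,0],[0,0,0,0,0]]' >/dev/null
python3 plan.py .53 .245 .239 75
python3 look.py
```

```text
t 15.67 pos [0.5315 0.2442 0.3795] a0 74.59 tilt [ 0.0006 -0.0009] F [ 1.   0.1 -4.7] T [-0.05 -0.    0.03] w 17.0 gf 59.6
yaw -0.41 shift after yaw mm [  0.4  -1.6 140.5]
top n1 61 [0.5864 0.0736 0.1089] pca 56.4 [586.3  73.4  48.6   5.9] 56.6
top n2 64 [ 0.5096 -0.0423  0.1089] pca 56.1 [509.5 -42.4  48.5   7.1] 54.0
top n3 63 [ 0.605  -0.0225  0.109 ] pca 146.0 [605.8 -23.3   6.2  48.8] 56.1
top n4 61 [0.4902 0.0537 0.1089] pca 146.2 [489.8  53.8   6.6  48.8] 57.6
scene n1 72 [0.5885 0.0747 0.107 ] pca 57.1 [587.4  73.8  48.7   6. ] 56.7
scene n2 57 [ 0.5118 -0.0409  0.1073] pca 56.9 [510.8 -41.2  47.9   6.5] 56.7
scene n3 71 [ 0.608  -0.0223  0.1076] pca 146.7 [607.6 -22.6   6.4  48.5] 57.2
scene n4 63 [0.4915 0.0543 0.1068] pca 146.6 [490.6  54.3   6.1  49.1] 56.9
```

```bash
python3 -m pendant '[[0,0,0,0.015,0],[0,0,0,0.025,0],[0,0,0,0.03,0],[0,0,0,0.03,0],[0,0,0,0.02,0],[0,0,0,0.01,0],[0,0,0,0.006,0],[0,0,0,0.003,0],[0,0,0,0,0],[0,0,0,0,0],[0,0,0,0,0]]' >/dev/null
python3 plan.py .53 .245 .239 75
```

```text
t 16.68 pos [0.5314 0.2465 0.2415] a0 74.78 tilt [0.0019 0.0013] F [ 0.   0.5 -4.4] T [ 0.03 -0.02  0.02] w 16.7 gf 59.5
yaw -0.22 shift after yaw mm [-1.8 -0.9  2.5]
```

```bash
python3 -m pendant '[[0,0,0,0.001,0],[0,0,0,0.001,0],[0,0,0,0.0005,0],[0,0,0,0,0],[0,0,0,0,0]]' >/dev/null
python3 plan.py .53 .245 .239 75
```

```text
t 17.1 pos [0.5313 0.2466 0.239 ] a0 74.78 tilt [0.0012 0.0013] F [-1.8  0.   5.7] T [-0.11  0.49  0.01] w 16.9 gf 60.9
yaw -0.22 shift after yaw mm [-1.9 -0.9 -0. ]
```

The wrench is on the bench (the vertical force has reversed), so I release it and rise straight up.

```bash
python3 -m pendant '[[0.03,0,0,0,0],[0.05,0,0,0,0],[0.06,0,0,0,0],[0.06,0,0,0,0],[0.06,0,0,0,0],[0.06,0,0,-0.01,0],[0.06,0,0,-0.02,0],[0.06,0,0,-0.03,0],[0.06,0,0,-0.03,0],[0.06,0,0,-0.03,0],[0.06,0,0,-0.03,0],[0.06,0,0,-0.02,0]]' >/dev/null
python3 -m pendant '[[0.06,0.02,0.02,-0.01,0],[0.06,0.03,0.03,0,0],[0.06,0.03,0.03,0,0],[0.06,0.02,0.02,0,0],[0.06,0,0,0,0],[0.06,0,0,0,0],[0.06,0,0,0,0]]'
python3 look.py; python3 - <<'E'
from h import *
im,d,W=cloud('scene'); P=W[np.isfinite(W).all(-1)]
m=(np.hypot(P[:,0]-.5313,P[:,1]-.2466)<.06)&(P[:,2]>.085)&(P[:,2]<.105);print(cv2.minAreaRect(P[m][:,:2].astype(np.float32)*1000),np.median(P[m][:,2]))
cv2.imwrite('pics/end.png',cv2.resize(im[100:300,130:430],(800,533),interpolation=cv2.INTER_CUBIC))
E
```

```text
t: 18.68
eef_pos: [0.652, 0.3151, 0.4178]
tool_rot: [0.0, 0.795, 0.607, -0.0]
contact_force: [-1.4, 0.5, 0.1]
gripper_width: 0.703
grasp_force: 0.0
top n1 65 [0.5866 0.0741 0.1089] pca 56.5 [586.2  73.4  48.5   7.3] 59.5
top n2 62 [ 0.5096 -0.0422  0.1088] pca 56.3 [509.5 -42.3  48.4   7.1] 54.4
top n3 64 [ 0.6055 -0.0227  0.1092] pca 146.0 [605.9 -23.    6.5  48.5] 57.6
top n4 61 [0.4889 0.0547 0.1087] pca 146.3 [489.7  54.3   7.2  48.4] 57.8
scene n1 73 [0.5888 0.0752 0.107 ] pca 57.0 [587.8  74.5  47.9   6.7] 57.7
scene n2 55 [ 0.5119 -0.0408  0.1075] pca 56.3 [510.5 -41.3  47.5   6.8] 55.5
scene n3 73 [ 0.6079 -0.0227  0.1071] pca 146.4 [606.9 -22.9   6.7  48.7] 57.3
scene n4 59 [0.4915 0.0543 0.1071] pca 146.7 [490.5  54.4   6.4  49.5] 56.4
((532.2490234375, 247.00657653808594), (75.28064727783203, 19.208463668823242), 73.45176696777344) 0.09282623688464778
```

View pics/end.png

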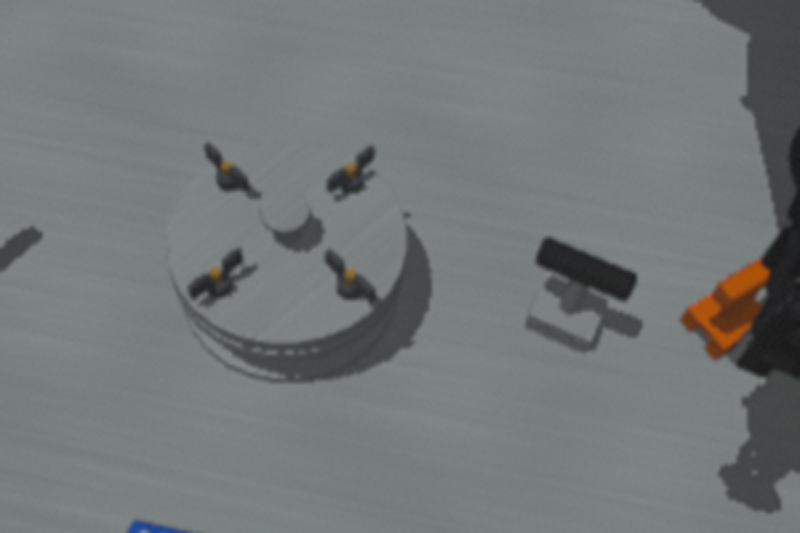

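All four nuts point at the port (285,210), and the wrench stands upright at about (580,290), clear of the arm.

```bash
python3 -c "from station import bot; print(bot.hand_in())"
```

```text
the job is handed in; nothing more can be done
None
```

I turned the first loose nut about halfway, brought the opposite one home, then brought the first home; all four wings measure within about 1° of the lid's centre, the wrench stands upright on the bench, and the job is handed in at about 19 s.

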